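# Lay the coffee tray and put the spare coaster back

## Task

Set out the coffee tray: pick out the three white cups and stand each upright on the middle of the cork mat of its size on the tray (small on small, medium on medium, large on large), setting them down without dropping or tipping them. Put the square wooden coaster that is not needed back on the slanted wooden holder, lying flat and square on the slope with its lower edge against the ledge. Leave the steel milk jug and the thermo jug where they stand.

Things in the scene. Friction and masses are not known exactly. Their poses are not given: they have to be found in the camera images.
- cup_small: The small one of three upright white ceramic espresso cups that differ only in size: 46 mm outer diameter from 0.3 of its height up to the rim, 42 mm high, foot 31 mm across, wall 3.5 mm. Origin: centre of its underside; z up; a slim handle on its +y side reaches 41 mm out from the axis, so the cup is gripped across its x axis.
- cup_medium: The medium one of three upright white ceramic espresso cups that differ only in size: 54 mm outer diameter from 0.3 of its height up to the rim, 56 mm high, foot 37 mm across, wall 3.5 mm. Origin: centre of its underside; z up; a slim handle on its +y side reaches 45 mm out from the axis, so the cup is gripped across its x axis.
- cup_large: The large one of three upright white ceramic espresso cups that differ only in size: 62 mm outer diameter from 0.3 of its height up to the rim, 72 mm high, foot 42 mm across, wall 3.5 mm. Origin: centre of its underside; z up; a slim handle on its +y side reaches 49 mm out from the axis, so the cup is gripped across its x axis.
- mat_small: The small one of three round cork mats, 72 mm across and 4 mm thick, stuck to the floor of the fixed round aluminium tray (292 mm across, rim 10 mm high; mat centres 142 mm apart). Origin: centre of the mat's underside, so its top is at origin z + 4 mm.
- mat_medium: The medium one of three round cork mats, 86 mm across and 4 mm thick, stuck to the floor of the fixed round aluminium tray (292 mm across, rim 10 mm high; mat centres 142 mm apart). Origin: centre of the mat's underside, so its top is at origin z + 4 mm.
- mat_large: The large one of three round cork mats, 104 mm across and 4 mm thick, stuck to the floor of the fixed round aluminium tray (292 mm across, rim 10 mm high; mat centres 142 mm apart). Origin: centre of the mat's underside, so its top is at origin z + 4 mm.
- coaster: Loose square coaster of pale wood, 62 x 62 x 12 mm, lying flat. Origin: centre of its underside; z up; x and y along its sides.
- holder_seat (a point): Fixed wooden holder: board 46 mm wide (fingers pass beside it) sloping 25 degrees, 8 mm high ledge across its low end. Point: on the slope, 38 mm above the table, where the coaster's underside centre lies with its edge on the ledge; x up the slope (ledge face 31.5 mm to -x, board end 63 mm to +x), y across, z out of the surface. Base plate 86 mm wide, 8 mm thick.
- milk_jug: Bystander: stainless steel milk jug, 70 mm across the belly, 85 mm high, handle on its +y side reaching 54 mm from the axis, small spout at -y. Origin: centre of its underside, z up. To be left where it is.
- thermo_jug: Bystander: stainless steel thermo jug, 110 mm across, 218 mm high with its black twist cap, black handle on its -y side reaching 98 mm from the axis. Origin: centre of its underside, z up. To be left where it is.
There are look-alikes about, which are no part of the job. Leave any pink or purple look-alike of the cup_small alone.

How it is judged (in metres and radians):
At the end, for the whole second after the job is handed in: Each cup upright within 0.1 rad on its own size of mat, centred within 12 mm; coaster flat on the slope within 0.12 rad, square within 0.2 rad, within 12 mm across and at most 8 mm up from the ledge; all at rest; both jugs upright within 30 mm of their start (horizontal distance between cup_small and mat_small below 0.012 m and z of cup_small in the frame of mat_small between 0.001 and 0.009 m and angle between each of cup_small, cup_medium, cup_large's own z axis and vertical below 0.1 rad and linear speed of each of cup_small, cup_medium, cup_large, coaster below 0.02 m/s and angular speed of each of cup_small, cup_medium, cup_large, coaster below 0.2 rad/s and horizontal distance between cup_medium and mat_medium below 0.012 m and z of cup_medium in the frame of mat_medium between 0.001 and 0.009 m and horizontal distance between cup_large and mat_large below 0.012 m and z of cup_large in the frame of mat_large between 0.001 and 0.009 m and x of coaster in the frame of holder_seat between -0.005 and 0.008 m and y of coaster in the frame of holder_seat between -0.012 and 0.012 m and z of coaster in the frame of holder_seat between -0.003 and 0.005 m and angle between the z axis of coaster and the z axis of holder_seat, either way round below 0.12 rad and (angle between the x axis of coaster and the x axis of holder_seat, either way round below 0.2 rad or angle between the y axis of coaster and the x axis of holder_seat, either way round below 0.2 rad) and distance of each of milk_jug, thermo_jug from where it was at the start of the episode below 0.03 m and angle between each of milk_jug, thermo_jug's own z axis and vertical below 0.2 rad); the robot touches nothing.
It fails at once if the milk jug or the thermo jug is shifted by more than 30 mm or tipped (distance of any of milk_jug, thermo_jug from where it was at the start of the episode above 0.03 m or angle between any of milk_jug, thermo_jug's own z axis and vertical above 0.3 rad).
It fails at once if a cup is tipped by more than 40 degrees (angle between any of cup_small, cup_medium, cup_large's own z axis and vertical above 0.7 rad).
It fails at once if a cup is dropped (falls free from more than about 25 mm) ((contact force between the fingers and cup_small below 0.05 N and linear speed of cup_small above 0.7 m/s) or (contact force between the fingers and cup_medium below 0.05 N and linear speed of cup_medium above 0.7 m/s) or (contact force between the fingers and cup_large below 0.05 N and linear speed of cup_large above 0.7 m/s)).
It also fails if it takes over 106 s, if anything falls off the work surface, if the arm or the gripper's body presses on something with over 40 N, if the wrist force passes 120 N, or if a joint passes its speed limit or range.

## Robot

A 6-joint arm with a two-finger parallel gripper is mounted at the origin on the work surface. World frame = base frame: x ahead of the robot, y to its left, z up, the work surface at z = 0. Lengths are in mm, angles in rad, forces in N, time in s.
With the tool pointing down it reaches from about 275 to 750 mm from the base axis. Payload 10.2 kg.
Tool frame: the origin (TCP) lies at the very end of the fingers, on their centre line; the grasp point (between the pads) lies 19 mm behind it (ctrl.grip_depth is the distance from the TCP to the grasp point, in mm); z points along the fingers, x is the direction in which the jaws open and shut, and the axes are right-handed (so a half turn about z gives the same grasp; the last joint's range is limited). The gripper opens to 85 mm and grips with 20 to 120 N. Pads are 22 mm wide; open, the fingers measure 114 mm over their backs; the gripper's body (76 mm by 85 mm) begins 54 mm behind the grasp point. The pads swing forward as they close: fully open they stand 13 mm farther back than shut.
Start: joints at [0.973, 0.313, 1.498, -0, 1.331, -0.223], TCP at [192.208, 488.556, 203.694] pointing down, gripper open.
Joint ranges: [-2.94, 2.94], [-0.97, 2.17], [0.19, 2.56], [-1.23, 4.37], [0.02, 3.11], [-2.88, 2.88]. Speed limits (rad/s): [2.39, 2.39, 3.01, 3.14, 3.14, 3.14].

## Interface

Orientations are given as a unit quaternion [w, x, y, z].
In Python, from rig import ctrl gives the robot as it stands.
- The arm moves only by the tool play_rows, never from a script. Its argument "motion" is a list of rows, each a list of 2 entries, a list of its own where there are three numbers: the shift along the tool's x, y, z in mm, then the turn, a rotation vector about the tool's x, y, z in degrees. A call has 1 to 20 rows; each row shifts and turns the commanded pose from where the row before left it, along the tool's axes as they then stand; what a row does not reach is not made up. A row lasts 1/12 s, in which the tool goes at most 41.7 mm and 7.16 degrees, less where a joint would pass 70% of its speed; a pose out of reach is approached as far as the arm can. A call with a gripper value outside its range is refused whole. "fingers" is the finger opening in mm, from 0 to 85.4, set as the call begins (left out, the last holds). The fingers move at their own pace and stop on an object; "squeeze" is the grip in N (left out, the last holds). Time passes only in rows, so rows that do not move let the fingers close. It gives the time, the measured TCP pose, the force and the opening at its end, in the units of the state.
- ctrl.sense(): the state, without advancing time (a new reading comes with each control period).
- ctrl.capture(name): name is "scene" or "top"; returns the picture (400x640x3 uint8, red, green, blue); there is no depth.
- ctrl.get_calibration(name): a dict with "K" (3x3 intrinsics, pixels), "k1" (the pictures are not rectified: a ray, as slopes to the right and down, at radius r is drawn at 1 + k1 r^2 times it, then the intrinsics apply), "R" (3x3) and "t" (3): a world point X has camera coordinates R X + t. Camera axes: x right, y down, z forward; pixel columns grow to the right and rows downward; lengths in mm; the calibration is good to about 2 mm. A picture is of the moment at which its call begins. get_calibration takes no time and is no camera call.
- ctrl.finish_job(): hands the job in, once; it reports no verdict.
Trained networks look in the newest picture that a camera, given by its name, has taken for a name from the list of things; names that differ only in an ending like _2 or _b are one class to them, and where a whole thing is asked for, a point or a joint stands for the part that bears it (a point fixed in the world has none). Each returns a list of dicts, best first, with "p" (0 to 1); they miss things now and then, are a little off and sometimes report something else, mostly with a low value. They report only what shows in the picture. A call takes as long as a camera call. They do not tell look-alikes from the thing itself.
- ctrl.spot_in(camera, name): "position" ([column, row] as shares, 0 to 1, of the picture: columns of its width, rows of its height, amid what is visible of it).
The state is a dict: "time_s": time; "joints": joint angles; "dq": joint speeds; "tau": joint torques, N m; "eef_pos": TCP position; "ee_rot": TCP orientation; "force": force on the tool from outside, world axes, zero at the start; "wrist_torque": the same for the moment, N m; "grip_width": opening from 0.0 (shut) to 1.0 (fully open).
Only numpy, scipy, OpenCV 4.12 (cv2) and the standard library are available. Lean on these libraries where they do the work, as an engineer would, in place of code of your own. Each camera call takes 0.05 s, during which the arm holds its last target. There are 200 camera calls.

## Working session

There is one attempt and no reset: what is moved stays moved. The work goes in short steps, Python scripts to look and compute and a tool call to move; the robot and the scene stay as the last step left them, time stands still between calls to the robot, and variables do not carry over. Pictures are saved under pics/ and viewed, about 12 in all and at most 16, crops included, and the job is handed in when it is done.

Besides the shell and the picture viewer there is one more tool, called after "Request:" in YAML: its name, and indented under it one key for each argument. play_rows: Moves the arm, as the interface text tells. Its arguments: {"type":"object","properties":{"motion":{"type":"array"},"fingers":{"type":"number"},"squeeze":{"type":"number"}},"required":["motion"]}

```bash
ls; mkdir -p pics; cat > h.py <<'E'
import numpy as np, cv2
from rig import ctrl
def snap(cam,fn=None,crop=None,s=1):
    im=np.array(ctrl.capture(cam))[:,:,::-1].copy()
    if fn:
        o=im if crop is None else im[crop[1]:crop[3],crop[0]:crop[2]]
        if s!=1:o=cv2.resize(o,None,fx=s,fy=s,interpolation=cv2.INTER_CUBIC)
        cv2.imwrite('pics/'+fn,o)
    return im
def px2w(cam,uv,z):
    c=ctrl.get_calibration(cam);K,R,t=map(np.array,(c['K'],c['R'],c['t']))
    d=cv2.undistortPoints(np.array([[uv]],float),K,np.array([c['k1'],0,0,0.]))[0,0]
    C=-R.T@t;r=R.T@np.array([d[0],d[1],1]);return C+r*(z-C[2])/r[2]
def w2px(cam,X):
    c=ctrl.get_calibration(cam);K,R,t=map(np.array,(c['K'],c['R'],c['t']))
    return cv2.projectPoints(np.array(X,float).reshape(-1,3),cv2.Rodrigues(R)[0],t,K,np.array([c['k1'],0,0,0.]))[0][:,0]
E
python3 - <<'E'
from h import *
for c in('scene','top'):
    snap(c,c+'.png'); k=ctrl.get_calibration(c);R=np.array(k['R']);print(c,(-R.T@np.array(k['t'])).round(),R[2].round(2),k['K'][0][0],k['k1'])
    for n in 'cup_small cup_medium cup_large mat_small mat_medium mat_large coaster holder_seat milk_jug thermo_jug'.split():
        try: print(n,[( round(d['p'],2),(np.array(d['position'])*[640,400]).round().tolist()) for d in ctrl.spot_in(c,n)])
        except Exception as e: print(n,e)
print(ctrl.sense(),ctrl.grip_depth)
E
```

```text
pics
scene [1342.   75.  958.] [-0.67 -0.06 -0.74] 388.3137290038205 -0.07864442362992083
cup_small [(0.68, [164.0, 206.0]), (0.59, [194.0, 242.0]), (0.53, [230.0, 210.0])]
cup_medium [(0.72, [195.0, 208.0])]
cup_large [(0.72, [199.0, 176.0]), (0.62, [237.0, 180.0]), (0.3, [280.0, 221.0])]
mat_small [(0.64, [279.0, 226.0])]
mat_medium [(0.61, [323.0, 204.0])]
mat_large [(0.8, [323.0, 238.0])]
coaster [(0.55, [410.0, 229.0])]
holder_seat [(0.93, [417.0, 190.0])]
milk_jug [(0.89, [201.0, 177.0])]
thermo_jug [(0.67, [478.0, 222.0])]
top [ 313.   -5. 1239.] [ 0.18 -0.01 -0.98] 449.8668865979202 0.04370584555291502
cup_small [(0.6, [410.0, 195.0]), (0.51, [495.0, 198.0])]
cup_medium [(0.56, [451.0, 188.0])]
cup_large [(0.89, [419.0, 235.0]), (0.75, [352.0, 182.0])]
mat_small [(0.85, [353.0, 183.0])]
mat_medium [(0.9, [309.0, 212.0])]
mat_large [(0.66, [300.0, 163.0])]
coaster [(0.58, [204.0, 184.0])]
holder_seat [(0.67, [190.0, 247.0])]
milk_jug [(0.77, [464.0, 235.0])]
thermo_jug [(0.74, [130.0, 158.0])]
{'time_s': 1.1, 'joints': array([ 9.72591759e-01,  3.12898507e-01,  1.49771108e+00, -3.91530681e-05,
        1.33098812e+00, -2.23400321e-01]), 'dq': array([ 5.69016703e-05,  1.47885048e-03,  1.43870784e-03,  8.17085826e-04,
       -5.08613642e-04, -1.54341527e-03]), 'tau': array([ 3.79188241e-04, -4.12179530e+01, -2.59896755e+01, -1.11741649e-04,
        5.24817751e-04, -1.12876030e-04]), 'eef_pos': array([192.22038075, 488.54732468, 203.69076469]), 'ee_rot': array([1.86218873e-05, 8.26462860e-01, 5.62991244e-01, 4.60717178e-06]), 'force': array([-0.75513792,  0.48020326, -0.01081395]), 'wrist_torque': array([-0.0357863 ,  0.0323388 ,  0.00235431]), 'grip_width': 1.0017789960715062} 18.700000000000003
```

```bash
python3 - <<'E'
import cv2
a=cv2.imread('pics/top.png');b=cv2.imread('pics/scene.png')
cv2.imwrite('pics/t1.png',cv2.resize(a[120:290,250:530],None,fx=2.85,fy=2.85,interpolation=2))
cv2.imwrite('pics/s1.png',cv2.resize(b[130:290,130:530],None,fx=2,fy=2,interpolation=2))
E
```

```text
(no output)
```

View pics/top.png

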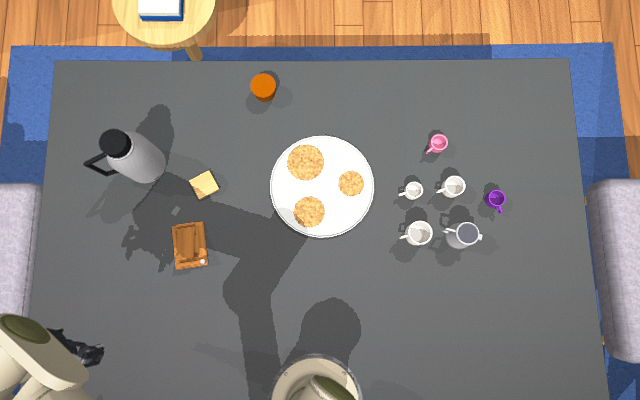

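View pics/t1.png

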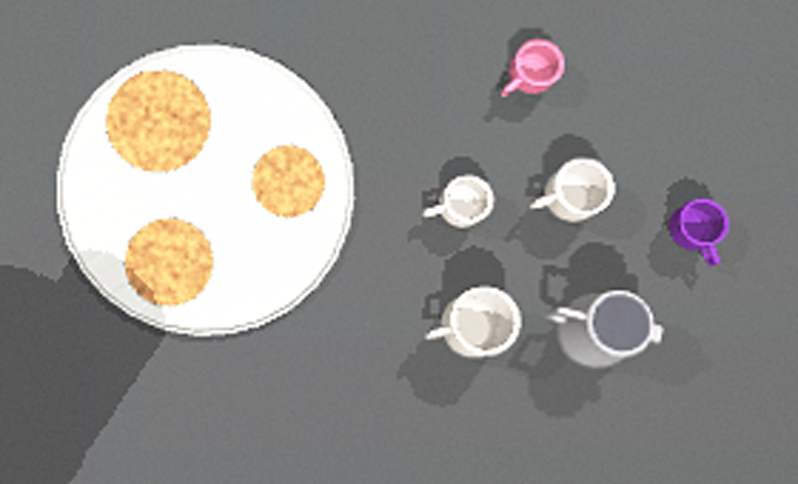

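View pics/s1.png

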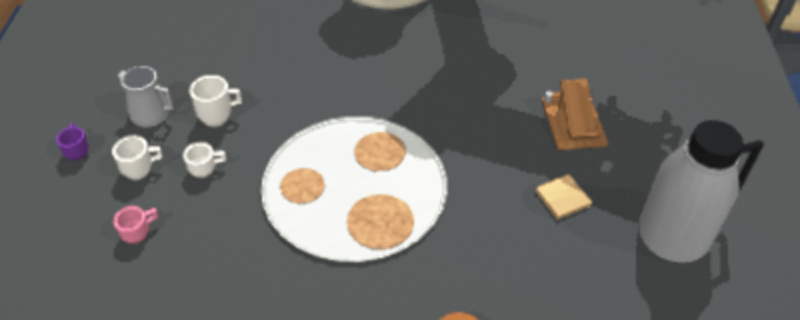

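```bash
cat > meas.py <<'E'
from h import *
from scipy.optimize import minimize
th=np.linspace(0,2*np.pi,48)
def circ(x,y,r,z): return np.c_[x+r*np.cos(th),y+r*np.sin(th),0*th+z]
S=8
def mask_roi(im,c,rad,fn):
    u,v=np.round(c).astype(int); u0,v0=u-rad,v-rad
    roi=im[v0:v0+2*rad,u0:u0+2*rad]
    m=fn(roi).astype(np.uint8)
    n,l,st,ce=cv2.connectedComponentsWithStats(m)
    b=1+np.argmin([np.hypot(*(ce[i]-rad))-0.3*np.sqrt(st[i,4]) if st[i,4]>25 else 1e9 for i in range(1,n)])
    return (l==b).astype(np.float32),u0,v0
def fit(cam,im,c,x0,parts,rad,fn,opening=0):
    """parts: [(r,z)] stacked circles; fit silhouette hull"""
    m,u0,v0=mask_roi(im,c,rad,fn)
    if opening: m=cv2.morphologyEx(m,cv2.MORPH_OPEN,cv2.getStructuringElement(2,(opening,opening)))
    def ren(p):
        P=np.vstack([circ(p[0],p[1],r,z) for r,z in parts])
        q=(w2px(cam,P)-[u0-.5,v0-.5])*S-.5
        h=cv2.convexHull(q.astype(np.float32))
        o=np.zeros((2*rad*S,2*rad*S),np.uint8);cv2.fillConvexPoly(o,np.round(h*16).astype(np.int32),1,shift=4)
        return cv2.resize(o.astype(np.float32),(2*rad,2*rad),interpolation=cv2.INTER_AREA)
    f=lambda p:((ren(p)-m)**2).sum()
    r=minimize(f,x0,method='Nelder-Mead',options=dict(initial_simplex=[np.array(x0),np.array(x0)+[15,0],np.array(x0)+[0,15]],xatol=.3,fatol=.05))
    # handle direction: mask pixels outside body
    mm,_,_=mask_roi(im,c,rad,fn); e=mm*(ren(r.x)<.1)
    v,u=np.nonzero(e); hd=None
    if len(u)>2:
        d=np.array([px2w(cam,(a+u0,b+v0),parts[-1][1]*.6)[:2]-r.x for a,b in zip(u,v)]);d=d[np.hypot(*d.T)>parts[-1][0]+2]
        if len(d): hd=np.degrees(np.arctan2(d[:,1].mean(),d[:,0].mean())).round(1),len(d)
    return r.x.round(1),round(float(r.fun),1),int(m.sum()),hd
def white(r):
    h=cv2.cvtColor(r,cv2.COLOR_BGR2HSV);return (h[...,2]>150)&(h[...,1]<60)
def cork(r):
    h=cv2.cvtColor(r,cv2.COLOR_BGR2HSV);return (h[...,1]>70)&(h[...,0]<25)&(h[...,2]>90)
def cup(D,H,F): return [(F/2,0),(D/2,.3*H),(D/2,H)]
CUP=dict(s=cup(46,42,31),m=cup(54,56,37),l=cup(62,72,42))
E
python3 - <<'E'
from meas import *
im={c:cv2.imread(f'pics/{c}.png') for c in('top','scene')}
C=dict(top=dict(s=(414,191),m=(454,187),l=(419,234)),scene=dict(s=(229,210),m=(195,209),l=(235,180)))
M=dict(top=dict(s=(351,183),m=(309,212),l=(305,162)),scene=dict(s=(281,223),m=(320,206),l=(320,240)))
for k in 'sml':
    for c in C:
        x0=px2w(c,C[c][k],30)[:2];print('cup',k,c,x0.round(),*fit(c,im[c],C[c][k],x0,CUP[k],24,white,5))
for k,d in zip('sml',(72,86,104)):
    for c in C:
        x0=px2w(c,M[c][k],7)[:2];print('mat',k,c,x0.round(),*fit(c,im[c],M[c][k],x0,[(d/2,7)],32,cork))
a=cv2.resize(im['top'][165:285,140:260],None,fx=3.3,fy=3.3,interpolation=2);b=cv2.resize(im['scene'][160:260,380:480],None,fx=3.96,fy=3.96,interpolation=2)
cv2.imwrite('pics/hold.png',np.hstack([a,b]))
E
```

```text
cup s top [ 549. -277.] [ 551.4 -275.4] 11.6 275 (np.float64(105.2), 17)
cup s scene [ 554. -272.] [ 545.6 -273.6] 9.5 216 (np.float64(105.1), 29)
cup m top [ 559. -386.] [ 559.5 -381.3] 13.3 418 (np.float64(106.9), 16)
cup m scene [ 556. -384.] [ 553.7 -381.1] 18.5 321 (np.float64(106.1), 30)
cup l top [ 431. -285.] [ 432.5 -278.9] 21.9 542 (np.float64(103.2), 17)
cup l scene [ 418. -282.] [ 426.3 -277.6] 19.9 404 (np.float64(102.3), 33)
mat s top [ 577. -107.] [ 577.4 -106.4] 12.7 491 None
mat s scene [ 579. -104.] [ 575.1 -104.7] 15.4 294 None
mat m top [496.  11.] [497.9  11.8] 15.6 732 None
mat m scene [500.  15.] [495.7  13.8] 20.5 375 None
mat l top [639.  22.] [639.7  21.4] 18.2 1015 None
mat l scene [638.  24.] [637.3  23.1] 29.1 701 None
```

View pics/hold.png

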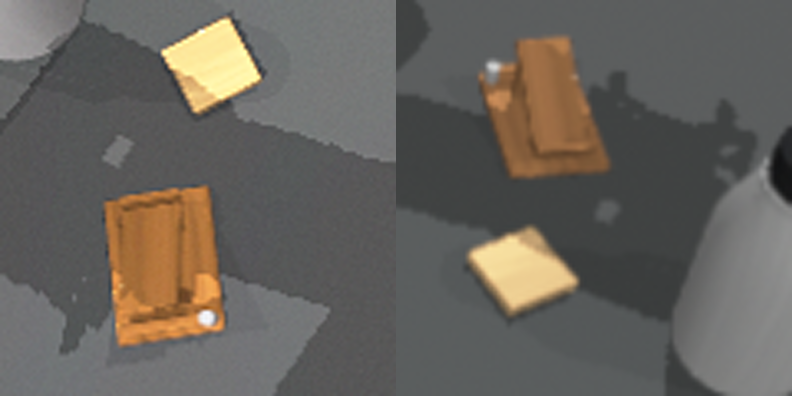

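```bash
cat > hold.py <<'E'
from meas import *
im={c:cv2.imread(f'pics/{c}.png') for c in('top','scene')}
def boxfit(cam,c,x0,rad=22):
    m,u0,v0=mask_roi(im[cam],c,rad,lambda r:(cv2.cvtColor(r,cv2.COLOR_BGR2HSV)[...,1]>60))
    def ren(p):
        a=p[2];R=np.array([[np.cos(a),-np.sin(a)],[np.sin(a),np.cos(a)]])
        q=np.array([[i,j] for i in(-31,31) for j in(-31,31)])@R.T+p[:2]
        P=np.vstack([np.c_[q,0*q[:,0]],np.c_[q,0*q[:,0]+12]])
        h=cv2.convexHull(((w2px(cam,P)-[u0-.5,v0-.5])*S-.5).astype(np.float32))
        o=np.zeros((2*rad*S,)*2,np.uint8);cv2.fillConvexPoly(o,np.round(h*16).astype(np.int32),1,shift=4)
        return cv2.resize(o.astype(np.float32),(2*rad,)*2,interpolation=cv2.INTER_AREA)
    f=lambda p:((ren(p)-m)**2).sum()
    x0=np.array(x0)
    r=minimize(f,x0,method='Nelder-Mead',options=dict(initial_simplex=[x0,x0+[12,0,0],x0+[0,12,0],x0+[0,0,.3]],xatol=.01,fatol=.05))
    return r.x[:2].round(1),np.degrees(r.x[2]).round(1),r.fun.round(1),m.sum()
for cam,c in(('top',(204,184)),('scene',(411,229))):
    p=px2w(cam,c,6);print('coaster',cam,boxfit(cam,c,[p[0],p[1],.5]))
tp=lambda x,y:(x/3.3+140,y/3.3+165)
sp=lambda x,y:((x-396)/3.96+380,y/3.96+160)
print('base top',[px2w('top',tp(*p),8)[:2].round().tolist() for p in((105,202),(210,186),(225,327),(120,346))])
print('base scene',[px2w('scene',sp(*p),8)[:2].round().tolist() for p in((480,85),(512,177),(608,167))])
print('board hi top',[px2w('top',tp(*p),64.6)[:2].round().tolist() for p in((130,308),(187,303))])
print('board lo top',[px2w('top',tp(*p),25)[:2].round().tolist() for p in((121,208),(183,198))])
print('board hi scene',[px2w('scene',sp(*p),64.6)[:2].round().tolist() for p in((515,40),(570,38))])
print('board lo scene',[px2w('scene',sp(*p),25)[:2].round().tolist() for p in((535,152),(590,150))])
E
python3 hold.py
```

```text
coaster top (array([576.7, 303.7]), np.float64(28.7), np.float64(13.0), np.float32(543.0))
coaster scene (array([573.7, 305.2]), np.float64(29.1), np.float64(7.4), np.float32(392.0))
base top [[460.0, 386.0], [473.0, 300.0], [357.0, 284.0], [342.0, 368.0]]
base scene [[371.0, 289.0], [479.0, 307.0], [463.0, 389.0]]
board hi top [[370.0, 345.0], [373.0, 301.0]]
board lo top [[453.0, 368.0], [461.0, 318.0]]
board hi scene [[373.0, 311.0], [368.0, 358.0]]
board lo scene [[465.0, 325.0], [460.0, 371.0]]
```

```bash
cat > hold2.py <<'E'
from meas import *
im={c:cv2.imread(f'pics/{c}.png') for c in('top','scene')}
Mk={c:mask_roi(im[c],p,32,lambda r:(lambda h:(h[...,1]>90)&(h[...,0]<22)&(h[...,2]>40))(cv2.cvtColor(r,cv2.COLOR_BGR2HSV))) for c,p in dict(top=(190,246),scene=(417,188)).items()}
c25,s25=np.cos(np.radians(25)),np.sin(np.radians(25))
def world(p,Q):  # Q: horizontal upslope, across, z
    u=np.array([np.cos(p[2]),np.sin(p[2])]);v=np.array([-u[1],u[0]])
    Q=np.array(Q,float);return np.c_[Q[:,:1]*u+Q[:,1:2]*v+p[:2],Q[:,2]]
def polys(p):
    pl=[(a,b,z) for a in(p[3],p[4]) for b in(-43,43) for z in(0,8)]
    bd=[(a*c25+n*s25*-1,b,38+a*s25+n*c25) for a,n in((-31.5,0),(63,0),(63,-8),(-31.5,-8)) for b in(-23,23)]
    return pl,bd
def ren(p,cam):
    m,u0,v0=Mk[cam];o=np.zeros((64*S,)*2,np.uint8)
    for Q in polys(p):
        h=cv2.convexHull(((w2px(cam,world(p,Q))-[u0-.5,v0-.5])*S-.5).astype(np.float32));cv2.fillConvexPoly(o,np.round(h*16).astype(np.int32),1,shift=4)
    return cv2.resize(o.astype(np.float32),(64,64),interpolation=cv2.INTER_AREA)
for cams in(('top',),('scene',),('top','scene')):
    f=lambda p:sum(((ren(p,c)-Mk[c][0])**2).sum() for c in cams)
    x0=np.array([431,339,np.radians(189),-40,80.]);best=None
    for _ in range(3):
        r=minimize(f,x0,method='Nelder-Mead',options=dict(initial_simplex=np.vstack([x0,x0+np.diag([10,10,.15,8,8])]),maxiter=400));x0=r.x
    print(cams,r.x[:2].round(1),np.degrees(r.x[2]).round(1),r.x[3:].round(1),round(r.fun,1),[Mk[c][0].sum() for c in cams])
out=[]
for c in('top','scene'):
    u0,v0=Mk[c][1:];a=cv2.resize(im[c][v0:v0+64,u0:u0+64],None,fx=6,fy=6,interpolation=2)
    for Q in ([(x0[3],-43,8),(x0[3],43,8),(x0[4],43,8),(x0[4],-43,8)],[(-31.5*c25,-23,24.7),(-31.5*c25,23,24.7),(63*c25,23,64.6),(63*c25,-23,64.6)],[(0,-31,38),(0,31,38)]):
        q=(w2px(c,world(x0,Q))-[u0-.5,v0-.5])*6;cv2.polylines(a,[q.round().astype(int)],True,(0,255,0),1)
    out.append(a)
cv2.imwrite('pics/hold2.png',np.hstack(out))
E
python3 hold2.py
```

```text
('top',) [431.9 340.8] 188.3 [-37.9  83.5] 46.6 [np.float32(1434.0)]Traceback (most recent call last):
  File "hold2.py", line 21, in <module>
    r=minimize(f,x0,method='Nelder-Mead',options=dict(initial_simplex=np.vstack([x0,x0+np.diag([10,10,.15,8,8])]),maxiter=400));x0=r.x
    res = _minimize_neldermead(fun, x0, args, callback, bounds=bounds,
                               **options)
    fxr = func(xr)
    fx = function(np.copy(x), *(wrapper_args + args))
  File "hold2.py", line 18, in <lambda>
    f=lambda p:sum(((ren(p,c)-Mk[c][0])**2).sum() for c in cams)
               ~~~^^^^^^^^^^^^^^^^^^^^^^^^^^^^^^^^^^^^^^^^^^^^^^
  File "hold2.py", line 18, in <genexpr>
    f=lambda p:sum(((ren(p,c)-Mk[c][0])**2).sum() for c in cams)
                     ~~~^^^^^
  File "hold2.py", line 15, in ren
    h=cv2.convexHull(((w2px(cam,world(p,Q))-[u0-.5,v0-.5])*S-.5).astype(np.float32));cv2.fillConvexPoly(o,np.round(h*16).astype(np.int32),1,shift=4)
                       ~~~~^^^^^^^^^^^^^^^^
  File "h.py", line 15, in w2px
    c=ctrl.get_calibration(cam);K,R,t=map(np.array,(c['K'],c['R'],c['t']))
ValueError: time passes only in moves, steps and waits
```

```bash
sed -i 's/^from rig import ctrl/from rig import ctrl\nimport functools\n@functools.cache\ndef cal(c): return ctrl.get_calibration(c)/; s/c=ctrl.get_calibration(cam)/c=cal(cam)/' h.py; python3 hold2.py; python3 -c "
from rig import ctrl;print(ctrl.sense()['time_s'])"
```

```text
('top',) [431.9 340.8] 188.3 [-37.9  83.5] 46.6 [np.float32(1434.0)]
('scene',) [424.9 341.9] 189.0 [-40.6  75.8] 31.3 [np.float32(784.0)]
('top', 'scene') [425.4 340.4] 188.4 [-42.9  76.9] 105.5 [np.float32(1434.0), np.float32(784.0)]
1.1
```

View pics/hold2.png

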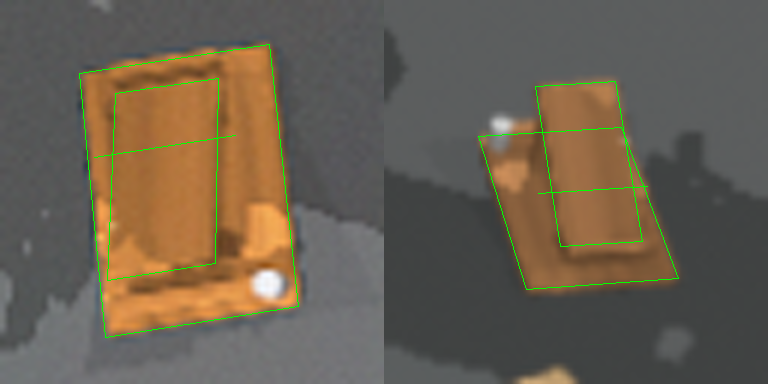

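Request:
play_rows:
  motion:
    - [[0,0,0],[0,0,-6.3]]
    - [[0,0,0],[0,0,-6.3]]
    - [[0,0,0],[0,0,-6.3]]
    - [[0,0,0],[0,0,-6.3]]
    - [[0,0,0],[0,0,-6.3]]
    - [[0,0,0],[0,0,-6.3]]
    - [[0,0,0],[0,0,-6.3]]
    - [[0,0,0],[0,0,-6.4]]
    - [[-28.9,20.5,12],[0,0,0]]
    - [[-28.9,20.5,12],[0,0,0]]
    - [[-28.9,20.5,12],[0,0,0]]
    - [[-28.9,20.5,12],[0,0,0]]
    - [[-28.9,20.5,12],[0,0,0]]
    - [[-28.9,20.5,12],[0,0,0]]
    - [[-28.9,20.5,12],[0,0,0]]
    - [[-28.9,20.5,12],[0,0,0]]
    - [[-28.9,20.5,12],[0,0,0]]
    - [[-28.9,20.5,12],[0,0,0]]
    - [[-28.9,20.5,12],[0,0,0]]
    - [[-28.9,20.5,12],[0,0,0]]
  fingers: 85
  squeeze: 40

```text
time_s: 2.77
eef_pos: [577.0, 303.6, 59.0]
ee_rot: [-0.0, 0.507, 0.862, -0.0]
force: [-0.3, 1.0, 0.0]
grip_width: 0.993
```

```bash
cat > st.py <<'E'
import sys,numpy as np
from rig import ctrl
from scipy.spatial.transform import Rotation as Ro
s=ctrl.sense();q=s['ee_rot'];R=Ro.from_quat(np.r_[q[1:],q[0]]).as_matrix()
print('t',s['time_s'],'p',s['eef_pos'].round(1),'yaw',np.degrees(np.arctan2(R[1,0],R[0,0])).round(1),'zax',R[:,2].round(3),'F',s['force'].round(1),'g',s['grip_width'].__round__(3),'q',np.degrees(s['joints']).round(0))
if len(sys.argv)>3:
    g=np.array(list(map(float,sys.argv[1:4])));print('tool shift',(R.T@(g-s['eef_pos'])).round(1))
    if len(sys.argv)>4: # goal yaw of tool x, tilt deg: tool z leans to -x_hold
        y=np.radians(float(sys.argv[4]));G=np.array([[np.cos(y),np.sin(y),0],[np.sin(y),-np.cos(y),0],[0,0,-1]]).T if False else np.column_stack([[np.cos(y),np.sin(y),0],[np.sin(y),-np.cos(y),0],[0,0,-1]])
        if len(sys.argv)>5: G=G@Ro.from_rotvec([np.radians(float(sys.argv[5])),0,0]).as_matrix()
        print('tool turn',Ro.from_matrix(R.T@G).as_rotvec(degrees=True).round(1),'goal zax',G[:,2].round(3),'shift in goal frame',(G.T@(g-s['eef_pos'])).round(1))
E
python3 st.py 575 304.5 2
```

```text
t 2.7667 p [577.  303.6  59. ] yaw 119.0 zax [-0.  0. -1.] F [-0.3  1.   0. ] g 0.993 q [  17.   41.   71.    0.   67. -102.]
tool shift [ 1.7 -1.4 57. ]
```

```bash
python3 - <<'E'
from h import *
im=snap('scene');u,v=385,170
a=cv2.resize(im[v:v+80,u:u+80],None,fx=7,fy=7,interpolation=2)
y=np.radians(119);d=np.array([np.cos(y),np.sin(y),0]);p=np.array([577,303.6,59])
for dz,col in((0,(0,255,0)),(13,(0,0,255))):
    for k in(-43,43,-57,57):
        q=(w2px('scene',p+k*d+[0,0,dz])[0]-[u-.5,v-.5])*7;cv2.circle(a,tuple(q.round().astype(int)),4,col,1)
cv2.imwrite('pics/f.png',a)
E
```

```text
(no output)
```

View pics/f.png

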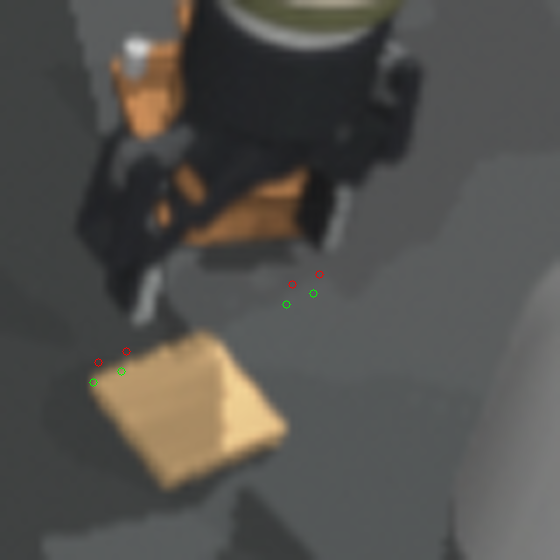

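```bash
python3 st.py; python3 - <<'E'
from h import *
y=np.radians(119);d=np.array([np.cos(y),np.sin(y),0]);p=np.array([577,303.6,59]);out=[]
for c,u,v in(('scene',385,170),('top',165,150)):
    im=snap(c)
    a=cv2.resize(im[v:v+80,u:u+80],None,fx=5,fy=5,interpolation=2)
    for dz,col in((0,(0,255,0)),(13,(0,0,255)),(30,(255,0,0))):
      for k in(-43,43,-57,57):
        q=(w2px(c,p+k*d+[0,0,dz])[0]-[u-.5,v-.5])*5;cv2.circle(a,tuple(q.round().astype(int)),3,col,1)
    out.append(a)
cv2.imwrite('pics/f2.png',np.hstack(out))
E
```

```text
t 2.8167 p [581.  299.6  56. ] yaw 118.8 zax [-0.001 -0.002 -1.   ] F [ 3.  -4.4 -2.1] g 0.993 q [  17.   42.   71.   -0.   67. -102.]
```

View pics/f2.png

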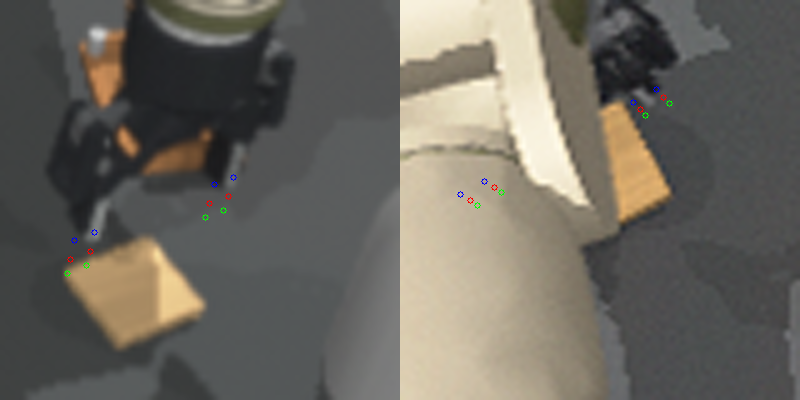

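Request:
play_rows:
  motion:
    - [[0,0,0],[0,0,0]]
    - [[0,0,0],[0,0,0]]

```text
time_s: 3.08
eef_pos: [574.9, 305.5, 60.2]
ee_rot: [0.0, 0.507, 0.862, 0.0]
force: [0.1, -1.3, 1.1]
grip_width: 0.996
```

```bash
python3 st.py 575 304.5 2; python3 - <<'E'
from h import *
s=ctrl.sense()
y=np.radians(119);d=np.array([np.cos(y),np.sin(y),0]);p=s['eef_pos'];out=[]
for c,u,v in(('scene',385,170),('top',165,150)):
    im=snap(c)
    a=cv2.resize(im[v:v+80,u:u+80],None,fx=5,fy=5,interpolation=2)
    for dz,col in((0,(0,255,0)),(13,(0,0,255)),(26,(255,0,0))):
      for k in(-43,43,-57,57):
        q=(w2px(c,p+k*d+[0,0,dz])[0]-[u-.5,v-.5])*5;cv2.circle(a,tuple(q.round().astype(int)),3,col,1)
    out.append(a)
cv2.imwrite('pics/f3.png',np.hstack(out))
E
```

```text
t 3.0833 p [574.9 305.5  60.2] yaw 119.1 zax [ 0.  0. -1.] F [ 0.1 -1.3  1.1] g 0.996 q [  18.   41.   72.    0.   67. -101.]
tool shift [-0.9 -0.4 58.2]
```

View pics/f3.png

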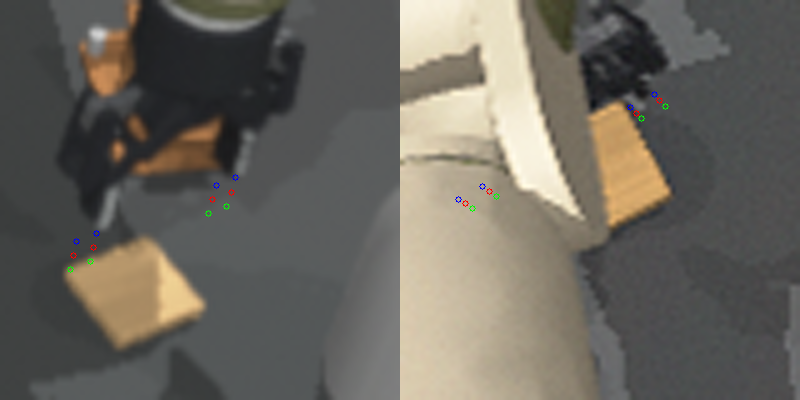

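Request:
play_rows:
  motion:
    - [[0,0,10],[0,0,0]]
    - [[0,0,15],[0,0,0]]
    - [[0,0,15],[0,0,0]]
    - [[0,0,8],[0,0,0]]
    - [[0,0,4],[0,0,0]]
    - [[0,0,0],[0,0,0]]
    - [[0,0,0],[0,0,0]]

```text
time_s: 3.77
eef_pos: [575.8, 304.8, 8.2]
ee_rot: [0.0, 0.507, 0.862, 0.0]
force: [0.3, -0.0, 0.6]
grip_width: 0.993
```

```bash
python3 st.py 575 304.5 2; python3 - <<'E'
from h import *
im=snap('scene');u,v=385,175
a=cv2.resize(im[v:v+75,u:u+80],None,fx=8,fy=8,interpolation=2)
cv2.imwrite('pics/f4.png',a)
E
```

```text
t 3.7667 p [575.8 304.8   8.2] yaw 119.0 zax [ 0.001  0.    -1.   ] F [ 0.3 -0.   0.6] g 0.993 q [  18.   45.   73.    0.   62. -101.]
tool shift [ 0.1 -0.9  6.2]
```

View pics/f4.png

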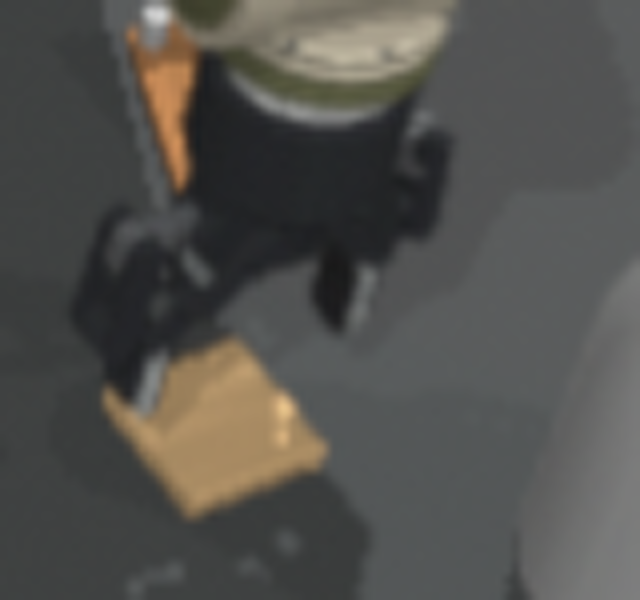

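Request:
play_rows:
  motion:
    - [[0,0,3],[0,0,0]]
    - [[0,-1,3],[0,0,0]]
    - [[0,0,0],[0,0,0]]

```text
time_s: 4.07
eef_pos: [574.3, 304.0, 1.2]
ee_rot: [-0.0, 0.507, 0.862, -0.0]
force: [-0.0, 0.4, -1.0]
grip_width: 0.993
```

Request:
play_rows:
  motion:
    - [[0,0,0],[0,0,0]]
    - [[0,0,0],[0,0,0]]
    - [[0,0,0],[0,0,0]]
    - [[0,0,0],[0,0,0]]
  fingers: 70

```text
time_s: 4.4
eef_pos: [574.8, 304.2, 1.8]
ee_rot: [0.0, 0.507, 0.862, 0.0]
force: [0.3, -0.8, 0.1]
grip_width: 0.82
```

```bash
python3 st.py 575 304.5 2; python3 - <<'E'
from h import *
im=snap('scene');u,v=385,175
a=cv2.resize(im[v:v+75,u:u+80],None,fx=8,fy=8,interpolation=2)
cv2.imwrite('pics/f5.png',a)
E
```

```text
t 4.4 p [574.8 304.2   1.8] yaw 119.0 zax [ 0.  0. -1.] F [ 0.3 -0.8  0.1] g 0.82 q [  18.   45.   74.   -0.   61. -101.]
tool shift [ 0.2  0.3 -0.2]
```

View pics/f5.png

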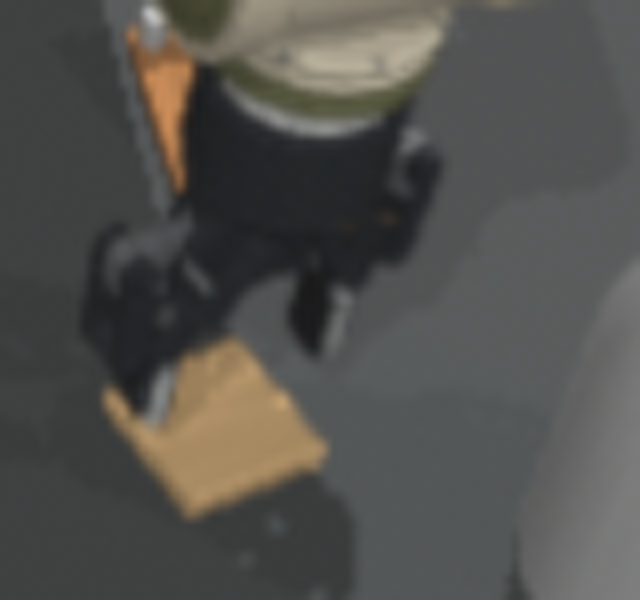

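Request:
play_rows:
  motion:
    - [[0,0,1.5],[0,0,0]]
    - [[0,0,1.5],[0,0,0]]
    - [[0,0,0],[0,0,0]]
    - [[0,0,0],[0,0,0]]

```text
time_s: 4.78
eef_pos: [574.6, 304.1, -1.5]
ee_rot: [-0.0, 0.507, 0.862, -0.0]
force: [-0.3, -0.2, -0.2]
grip_width: 0.817
```

Request:
play_rows:
  motion:
    - [[0,0,1.5],[0,0,0]]
    - [[0,0,1.5],[0,0,0]]
    - [[0,0,0],[0,0,0]]
    - [[0,0,0],[0,0,0]]

```text
time_s: 5.12
eef_pos: [574.6, 304.2, -4.4]
ee_rot: [-0.0, 0.507, 0.862, -0.0]
force: [0.2, -0.2, 0.5]
grip_width: 0.816
```

Close gently.

Request:
play_rows:
  motion:
    - [[0,0,0],[0,0,0]]
    - [[0,0,0],[0,0,0]]
    - [[0,0,0],[0,0,0]]
    - [[0,0,0],[0,0,0]]
    - [[0,0,0],[0,0,0]]
    - [[0,0,0],[0,0,0]]
  fingers: 50
  squeeze: 40

```text
time_s: 5.62
eef_pos: [574.7, 304.2, -4.3]
ee_rot: [0.0, 0.507, 0.862, 0.0]
force: [0.4, -0.5, 0.1]
grip_width: 0.585
```

```bash
python3 - <<'E'
from h import *
im=snap('scene');u,v=385,175
a=cv2.resize(im[v:v+75,u:u+80],None,fx=8,fy=8,interpolation=2)
p=ctrl.sense()['eef_pos'];y=np.radians(119);d=np.array([np.cos(y),np.sin(y),0]);n=np.array([-d[1],d[0],0])
for z,col in((0,(0,255,0)),(20,(0,0,255))):
  for k in(-25,25):
    q=(w2px('scene',[p*[1,1,0]+k*d+e*n+[0,0,z] for e in(-11,11)])-[u-.5,v-.5])*8
    cv2.polylines(a,[q.round().astype(int)],False,col,1)
cv2.imwrite('pics/f6.png',a)
E
```

```text
(no output)
```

View pics/f6.png

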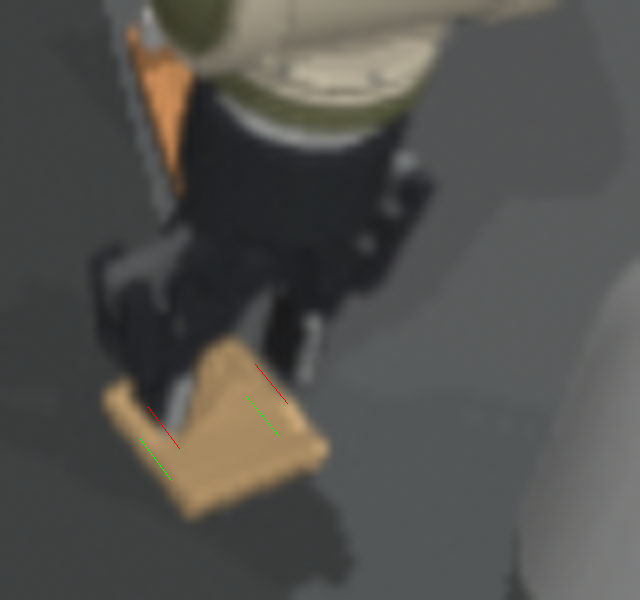

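Request:
play_rows:
  motion:
    - [[0,0,0],[0,0,0]]
    - [[0,0,0],[0,0,0]]
    - [[0,0,0],[0,0,0]]
    - [[0,0,0],[0,0,0]]
    - [[0,0,2],[0,0,0]]
    - [[0,0,2],[0,0,0]]
    - [[0,0,2],[0,0,0]]
    - [[0,0,1],[0,0,0]]
    - [[0,0,0],[0,0,0]]
  fingers: 74

```text
time_s: 6.42
eef_pos: [574.5, 304.1, -11.8]
ee_rot: [-0.0, 0.507, 0.862, -0.0]
force: [-0.4, 0.3, -0.3]
grip_width: 0.87
```

Request:
play_rows:
  motion:
    - [[0,0,2],[0,0,0]]
    - [[0,0,2],[0,0,0]]
    - [[0,0,1],[0,0,0]]
    - [[0,0,0],[0,0,0]]

```text
time_s: 6.75
eef_pos: [574.5, 304.1, -16.7]
ee_rot: [-0.0, 0.507, 0.862, -0.0]
force: [-0.1, -0.4, 0.3]
grip_width: 0.864
```

Request:
play_rows:
  motion:
    - [[0,0,2],[0,0,0]]
    - [[0,0,2],[0,0,0]]
    - [[0,0,1],[0,0,0]]
    - [[0,0,0],[0,0,0]]

```text
time_s: 7.08
eef_pos: [574.5, 304.1, -21.7]
ee_rot: [-0.0, 0.507, 0.862, -0.0]
force: [0.1, -0.0, -0.8]
grip_width: 0.866
```

Request:
play_rows:
  motion:
    - [[0,0,0],[0,0,0]]
    - [[0,0,0],[0,0,0]]
    - [[0,0,0],[0,0,0]]
    - [[0,0,0],[0,0,0]]
    - [[0,0,0],[0,0,0]]
  fingers: 50

```text
time_s: 7.5
eef_pos: [576.4, 304.6, -18.6]
ee_rot: [0.002, 0.507, 0.862, 0.002]
force: [-1.9, -2.1, 14.1]
grip_width: 0.587
```

Request:
play_rows:
  motion:
    - [[0,0,-6],[0,0,0]]
    - [[0,0,0],[0,0,0]]
    - [[0,0,0],[0,0,0]]
    - [[0,0,0],[0,0,0]]
    - [[0,0,3],[0,0,0]]
    - [[0,0,4],[0,0,0]]
    - [[0,0,2],[0,0,0]]
    - [[0,0,2],[0,0,0]]
    - [[0,0,2],[0,0,0]]
    - [[0,0,0],[0,0,0]]
  fingers: 78

```text
time_s: 8.33
eef_pos: [574.5, 304.1, -28.9]
ee_rot: [-0.0, 0.507, 0.862, -0.0]
force: [-0.1, -0.7, -0.5]
grip_width: 0.911
```

```bash
python3 st.py 575 304.5 -30;  python3 - <<'E'
from h import *
im=snap('scene');u,v=385,175
a=cv2.resize(im[v:v+75,u:u+80],None,fx=8,fy=8,interpolation=2)
cv2.imwrite('pics/f7.png',a)
E
```

```text
t 8.3333 p [574.5 304.1 -28.9] yaw 119.0 zax [-0.001 -0.    -1.   ] F [-0.1 -0.7 -0.5] g 0.911 q [  18.   47.   75.   -0.   58. -101.]
tool shift [0.1 0.7 1.1]
```

View pics/f7.png

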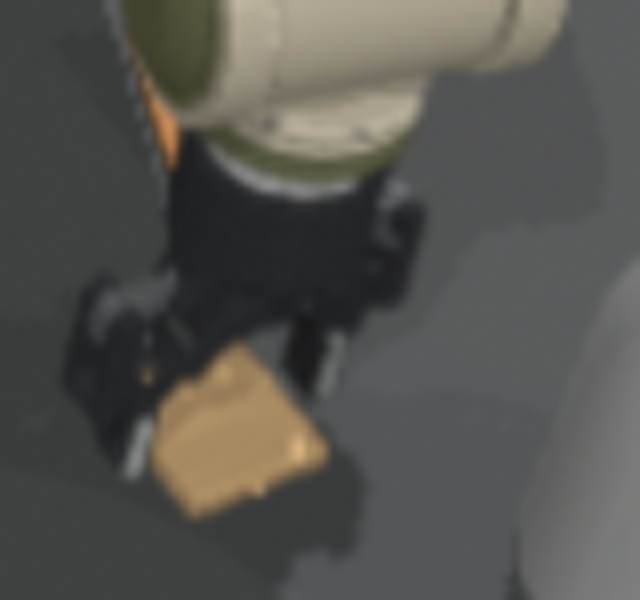

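Request:
play_rows:
  motion:
    - [[0,0,1],[0,0,0]]
    - [[0,0,0],[0,0,0]]
    - [[0,0,0],[0,0,0]]
    - [[0,0,0],[0,0,0]]
    - [[0,0,0],[0,0,0]]
    - [[0,0,0],[0,0,0]]
  fingers: 50

```text
time_s: 8.88
eef_pos: [574.9, 304.3, -29.0]
ee_rot: [0.0, 0.507, 0.862, 0.0]
force: [-0.1, -0.3, 3.7]
grip_width: 0.709
```

Request:
play_rows:
  motion:
    - [[0,0,-10],[0,0,0]]
    - [[0,0,-25],[0,0,5]]
    - [[0,0,-30],[0,0,5.5]]
    - [[0,0,-30],[0,0,5]]
    - [[0,0,-20],[0,0,5]]
    - [[0,0,0],[6.25,0,0]]
    - [[0,0,0],[6.25,0,0]]
    - [[0,0,0],[6.25,0,0]]
    - [[0,0,0],[6.25,0,0]]
    - [[0,0,0],[0,0,0]]
    - [[0,0,0],[0,0,0]]

```text
time_s: 9.8
eef_pos: [574.9, 303.9, 83.7]
ee_rot: [-0.142, 0.637, 0.739, -0.165]
force: [-0.1, -0.6, -1.5]
grip_width: 0.711
```

```bash
python3 st.py 428.5 340.5 38 98.5 25
```

```text
t 9.8 p [574.9 303.9  83.7] yaw 98.5 zax [-0.419 -0.063 -0.906] F [-0.1 -0.6 -1.5] g 0.711 q [ 16.  57.  42.   3. 106. -82.]
tool shift [  57.8 -106.9  100.4]
tool turn [-0.1  0.  -0. ] goal zax [-0.418 -0.062 -0.906] shift in goal frame [  57.8 -107.   100.3]
```

Request:
play_rows:
  motion:
    - [[7.2,-13.4,9],[0,0,0]]
    - [[7.2,-13.4,10],[0,0,0]]
    - [[7.2,-13.4,10],[0,0,0]]
    - [[7.2,-13.4,10],[0,0,0]]
    - [[7.2,-13.4,10],[0,0,0]]
    - [[7.2,-13.4,10],[0,0,0]]
    - [[7.2,-13.4,10],[0,0,0]]
    - [[7.4,-13,10],[0,0,0]]
    - [[0,0,0],[0,0,0]]
    - [[0,0,0],[0,0,0]]

```text
time_s: 10.63
eef_pos: [436.8, 342.3, 60.9]
ee_rot: [-0.14, 0.637, 0.74, -0.163]
force: [0.4, -0.7, -0.2]
grip_width: 0.707
```

```bash
python3 st.py 428.5 340.5 38 98.5 25; python3 - <<'E'
from h import *
from scipy.spatial.transform import Rotation as Ro
s=ctrl.sense();q=s['ee_rot'];R=Ro.from_quat(np.r_[q[1:],q[0]]).as_matrix();p=s['eef_pos'];out=[]
for c,u,v in(('scene',375,145),('top',145,185)):
    im=snap(c);a=cv2.resize(im[v:v+90,u:u+90],None,fx=4.4,fy=4.4,interpolation=2)
    for G,col in((p-29*R[:,2],(0,255,0)),(p+[0,0,29],(0,0,255))):
        P=[G+R@np.array([i,j,-12*0]) for i,j in((-31,-31),(-31,31),(31,31),(31,-31))]
        w=(w2px(c,P)-[u-.5,v-.5])*4.4;cv2.polylines(a,[w.round().astype(int)],True,col,1)
    out.append(a)
cv2.imwrite('pics/h1.png',np.hstack(out))
E
```

```text
t 10.6333 p [436.8 342.3  60.9] yaw 98.6 zax [-0.415 -0.062 -0.908] F [ 0.4 -0.7 -0.2] g 0.707 q [ 23.  44.  70.   6.  90. -77.]
tool shift [-0.6  1.9 24.3]
tool turn [0.2 0.  0.1] goal zax [-0.418 -0.062 -0.906] shift in goal frame [-0.6  2.  24.3]
```

View pics/h1.png

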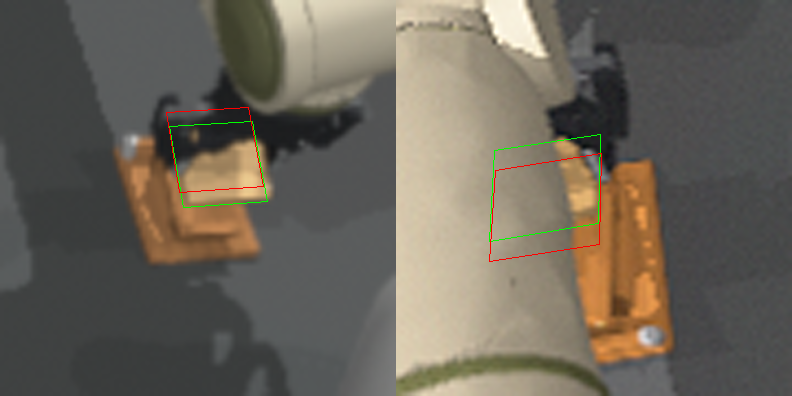

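Request:
play_rows:
  motion:
    - [[0,-2,8],[0.2,0,0]]
    - [[0,-2,15],[0,0,0]]
    - [[0,0,12],[0,0,0]]
    - [[0,0,5],[0,0,0]]
    - [[0,0,2],[0,0,0]]
    - [[0,0,2],[0,0,0]]
    - [[0,0,2],[0,0,0]]
    - [[0,0,2],[0,0,0]]
    - [[0,0,0],[0,0,0]]

```text
time_s: 11.48
eef_pos: [413.6, 338.5, 17.4]
ee_rot: [-0.142, 0.637, 0.739, -0.165]
force: [-0.2, 0.0, -0.2]
grip_width: 0.712
```

```bash
python3 st.py 428.5 340.5 38 98.5 25
```

```text
t 11.4833 p [413.6 338.5  17.4] yaw 98.5 zax [-0.421 -0.063 -0.905] F [-0.2  0.  -0.2] g 0.712 q [ 23.  45.  76.   6.  83. -77.]
tool shift [ -0.2   4.8 -25. ]
tool turn [-0.2  0.   0. ] goal zax [-0.418 -0.062 -0.906] shift in goal frame [ -0.2   4.9 -25. ]
```

Near contact; creep down 1 mm at a time.

Request:
play_rows:
  motion:
    - [[0,0,1],[0,0,0]]
    - [[0,0,1],[0,0,0]]
    - [[0,0,1],[0,0,0]]
    - [[0,0,1],[0,0,0]]
    - [[0,0,0],[0,0,0]]
    - [[0,0,0],[0,0,0]]

```text
time_s: 11.98
eef_pos: [411.9, 338.2, 13.8]
ee_rot: [-0.142, 0.637, 0.739, -0.165]
force: [-0.2, -0.6, -0.7]
grip_width: 0.711
```

Request:
play_rows:
  motion:
    - [[0,0,1],[0,0,0]]
    - [[0,0,1],[0,0,0]]
    - [[0,0,1],[0,0,0]]
    - [[0,0,0],[0,0,0]]

```text
time_s: 12.32
eef_pos: [411.7, 338.3, 12.9]
ee_rot: [-0.142, 0.637, 0.74, -0.164]
force: [-0.1, -2.0, 13.3]
grip_width: 0.713
```

Request:
play_rows:
  motion:
    - [[0,0,-1.5],[0,0,0]]
    - [[0,1,0],[0,0,0]]
    - [[0,1.5,0],[0,0,0]]
    - [[0,1.5,0],[0,0,0]]
    - [[0,0,0],[0,0,0]]

```text
time_s: 12.73
eef_pos: [413.1, 338.5, 12.2]
ee_rot: [-0.144, 0.636, 0.739, -0.168]
force: [-10.0, -2.8, 16.4]
grip_width: 0.71
```

```bash
python3 st.py 428.5 340.5 38 98.5 25
```

```text
t 12.7333 p [413.1 338.5  12.2] yaw 98.6 zax [-0.426 -0.064 -0.902] F [-10.   -2.8  16.4] g 0.71 q [ 23.  46.  76.   6.  83. -77.]
tool shift [ -0.3   2.9 -30. ]
tool turn [-0.5  0.   0. ] goal zax [-0.418 -0.062 -0.906] shift in goal frame [ -0.3   3.2 -29.9]
```

Request:
play_rows:
  motion:
    - [[0,0,-1],[0,0,0]]
    - [[0,0,-1],[0,0,0]]
    - [[0,0,0],[0,0,0]]
    - [[0,0,0],[0,0,0]]

```text
time_s: 13.07
eef_pos: [413.2, 338.5, 12.5]
ee_rot: [-0.144, 0.636, 0.739, -0.168]
force: [-9.8, -1.8, 5.0]
grip_width: 0.712
```

```bash
python3 st.py 428.5 340.5 38 98.5 25
```

```text
t 13.0667 p [413.2 338.5  12.5] yaw 98.6 zax [-0.427 -0.065 -0.902] F [-9.8 -1.8  5. ] g 0.712 q [ 23.  46.  76.   6.  83. -77.]
tool shift [ -0.3   2.9 -29.6]
tool turn [-0.6  0.1  0. ] goal zax [-0.418 -0.062 -0.906] shift in goal frame [ -0.3   3.3 -29.6]
```

Request:
play_rows:
  motion:
    - [[0,-1,1],[0,0,0]]
    - [[0,0,0],[0,0,0]]

```text
time_s: 13.23
eef_pos: [413.1, 338.5, 12.3]
ee_rot: [-0.143, 0.636, 0.739, -0.167]
force: [-5.3, -0.9, 4.7]
grip_width: 0.71
```

Request:
play_rows:
  motion:
    - [[0,0,0],[0,0,0]]
    - [[0,0,0],[0,0,0]]
    - [[0,0,0],[0,0,0]]
    - [[0,0,-5],[0,0,0]]
    - [[0,0,-15],[0,0,0]]
    - [[0,0,-25],[0,0,0]]
    - [[0,0,-30],[0,0,0]]
    - [[0,0,-30],[0,0,0]]
    - [[0,0,-10],[0,0,0]]
    - [[0,0,0],[-6.25,0,0]]
    - [[0,0,0],[-6.25,0,0]]
    - [[0,0,0],[-6.25,0,0]]
    - [[0,0,0],[-6.25,0,0]]
  fingers: 85

```text
time_s: 14.32
eef_pos: [463.5, 346.0, 117.2]
ee_rot: [0.001, 0.653, 0.758, 0.002]
force: [0.5, 0.6, -0.4]
grip_width: 0.994
```

```bash
python3 st.py 548.5 -274.5 100 15
```

```text
t 14.3167 p [463.5 346.  117.2] yaw 98.5 zax [ 0.003  0.001 -1.   ] F [ 0.5  0.6 -0.4] g 0.994 q [ 25.  29.  83.  -0.  68. -73.]
tool shift [-626.2   -8.    16.6]
tool turn [ 0.1 -0.2 83.5] goal zax [ 0.  0. -1.] shift in goal frame [-78.5 621.3  17.2]
```

Request:
play_rows:
  motion:
    - [[0,0,0],[0,0,6.9]]
    - [[0,0,0],[0,0,7]]
    - [[0,0,0],[0,0,7]]
    - [[0,0,0],[0,0,7]]
    - [[0,0,0],[0,0,7]]
    - [[0,0,0],[0,0,7]]
    - [[0,0,0],[0,0,7]]
    - [[0,0,0],[0,0,7]]
    - [[0,0,0],[0,0,7]]
    - [[0,0,0],[0,0,7]]
    - [[0,0,0],[0,0,7]]
    - [[0,0,0],[0,0,6.6]]
    - [[-4,33,0],[0,0,0]]
    - [[-4,33,0],[0,0,0]]
    - [[-4,33,0],[0,0,0]]
    - [[-4,33,0],[0,0,0]]

```text
time_s: 15.65
eef_pos: [481.8, 212.9, 116.6]
ee_rot: [0.0, 0.991, 0.131, -0.001]
force: [0.7, 0.7, -0.3]
grip_width: 0.993
```

Request:
play_rows:
  motion:
    - [[-4,33,0],[0,0,0]]
    - [[-4,33,0],[0,0,0]]
    - [[-4,33,0],[0,0,0]]
    - [[-4,33,0],[0,0,0]]
    - [[-4,33,0],[0,0,0]]
    - [[-4,33,0],[0,0,0]]
    - [[-4,33,0],[0,0,0]]
    - [[-4,33,0],[0,0,0]]
    - [[-4,33,0],[0,0,0]]
    - [[-4,33,0],[0,0,0]]
    - [[-4,33,0],[0,0,0]]
    - [[-4,33,0],[0,0,0]]
    - [[-4,33,0],[0,0,0]]
    - [[-4,33,0],[0,0,0]]
    - [[-4,20,0],[0,0,0]]
    - [[0,0,0],[0,0,0]]
    - [[0,0,0],[0,0,0]]

```text
time_s: 17.07
eef_pos: [548.4, -267.6, 116.1]
ee_rot: [-0.0, 0.992, 0.13, -0.002]
force: [-0.3, 1.7, 0.8]
grip_width: 0.995
```

```bash
python3 st.py 548.5 -274.5 -20 15; python3 - <<'E'
from h import *
a=snap('top');b=snap('scene')
A=cv2.resize(a[205:285,140:240],None,fx=4,fy=4,interpolation=2);B=cv2.resize(b[150:230,375:475],None,fx=4,fy=4,interpolation=2)
C=cv2.resize(b[130:250,150:350],None,fx=2,fy=2,interpolation=2);D=cv2.resize(a[140:260,330:530],None,fx=2,fy=2,interpolation=2)
cv2.imwrite('pics/chk.png',np.vstack([np.hstack([A,B]),np.hstack([C,D])]))
E
```

```text
t 17.0667 p [ 548.4 -267.6  116.1] yaw 14.9 zax [-0.004 -0.    -1.   ] F [-0.3  1.7  0.8] g 0.995 q [-37.  33.  77.  -0.  70. -52.]
tool shift [ -1.2   6.8 136.1]
tool turn [-0.   0.2 -0.1] goal zax [ 0.  0. -1.] shift in goal frame [ -1.7   6.7 136.1]
```

View pics/chk.png

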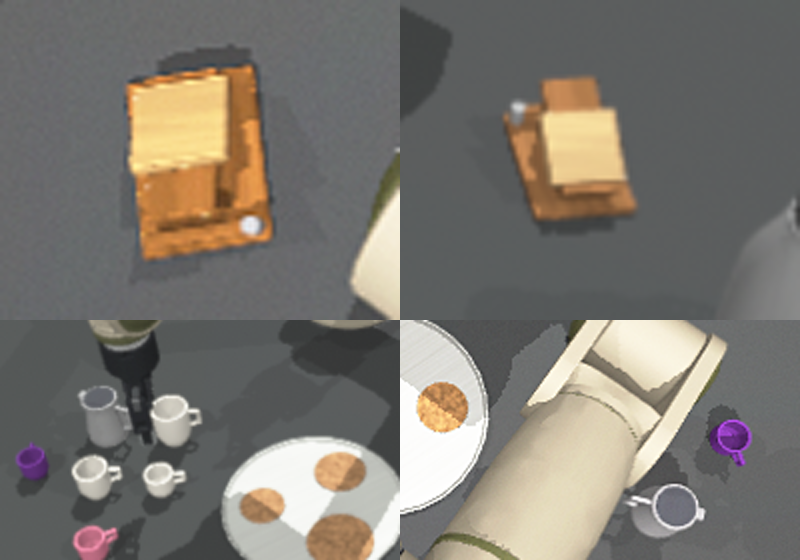

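Request:
play_rows:
  motion:
    - [[-1.5,6.5,10],[0,0,0]]
    - [[0,0,25],[0,0,0]]
    - [[0,0,30],[0,0,0]]
    - [[0,0,25],[0,0,0]]
    - [[0,0,20],[0,0,0]]
    - [[0,0,14],[0,0,0]]
    - [[0,0,8],[0,0,0]]
    - [[0,0,4],[0,0,0]]
    - [[0,0,0],[0,0,0]]
    - [[0,0,0],[0,0,0]]

```text
time_s: 18.0
eef_pos: [548.8, -273.7, -19.1]
ee_rot: [0.0, 0.991, 0.131, -0.001]
force: [0.1, -0.0, 0.7]
grip_width: 0.992
```

Request:
play_rows:
  motion:
    - [[0,0,0],[0,0,0]]
    - [[0,0,0],[0,0,0]]
    - [[0,0,0],[0,0,0]]
    - [[0,0,0],[0,0,0]]
    - [[0,0,0],[0,0,0]]
    - [[0,0,0],[0,0,0]]
    - [[0,0,0],[0,0,0]]
    - [[0,0,0],[0,0,0]]
  fingers: 36
  squeeze: 30

```text
time_s: 18.67
eef_pos: [548.6, -273.8, -19.2]
ee_rot: [0.0, 0.991, 0.131, -0.001]
force: [-1.9, 0.9, 4.9]
grip_width: 0.517
```

```bash
python3 st.py 576 -105.5 80 15
```

```text
t 18.6667 p [ 548.6 -273.8  -19.2] yaw 15.0 zax [-0.003 -0.001 -1.   ] F [-1.9  0.9  4.9] g 0.517 q [-37.  43.  82.  -0.  55. -52.]
tool shift [  69.8 -155.4  -99.4]
tool turn [0.  0.2 0. ] goal zax [ 0.  0. -1.] shift in goal frame [  70.  -155.5  -99.2]
```

Request:
play_rows:
  motion:
    - [[0,0,-5],[0,0,0]]
    - [[0,0,-20],[0,0,0]]
    - [[0,0,-25],[0,0,0]]
    - [[5,-10,-20],[0,0,0]]
    - [[9,-20,-10],[0,0,0]]
    - [[11,-25,0],[0,0,0]]
    - [[11,-25,0],[0,0,0]]
    - [[11,-25,0],[0,0,0]]
    - [[11,-23,0],[0,0,0]]
    - [[8,-18,0],[0,0,0]]
    - [[4,-9.5,0],[0,0,0]]
    - [[0,0,0],[0,0,0]]
    - [[0,0,0],[0,0,0]]
    - [[0,0,0],[0,0,0]]

```text
time_s: 19.83
eef_pos: [575.8, -106.4, 60.0]
ee_rot: [0.0, 0.991, 0.13, -0.002]
force: [0.0, -0.1, -0.2]
grip_width: 0.516
```

```bash
cat > fc.py <<'E'
import sys
from meas import *
k=sys.argv[1];zb=float(sys.argv[2]);x0=list(map(float,sys.argv[3:5]))
for c in('top','scene'):
    im=snap(c);parts=[(r,z+zb) for r,z in CUP[k]]
    uv=w2px(c,[x0[0],x0[1],zb+25])[0]
    try: print(c,fit(c,im,uv,x0,parts,26,white,5))
    except Exception as e: print(c,e)
E
python3 st.py 576 -105.5 -12 15
```

```text
t 19.8333 p [ 575.8 -106.4   60. ] yaw 15.0 zax [-0.003 -0.001 -1.   ] F [ 0.  -0.1 -0.2] g 0.516 q [-22.  34.  85.  -0.  62. -37.]
tool shift [ 0.6 -0.8 72. ]
tool turn [-0.   0.2 -0. ] goal zax [ 0.  0. -1.] shift in goal frame [ 0.4 -0.8 72. ]
```

Request:
play_rows:
  motion:
    - [[0.5,-0.8,10],[0,0,0]]
    - [[0,0,18],[0,0,0]]
    - [[0,0,18],[0,0,0]]
    - [[0,0,10],[0,0,0]]
    - [[0,0,5],[0,0,0]]
    - [[0,0,2],[0,0,0]]
    - [[0,0,2],[0,0,0]]
    - [[0,0,1.5],[0,0,0]]
    - [[0,0,0],[0,0,0]]

```text
time_s: 20.58
eef_pos: [576.3, -104.5, -6.1]
ee_rot: [0.0, 0.991, 0.131, -0.001]
force: [-0.9, 0.2, -0.7]
grip_width: 0.517
```

Request:
play_rows:
  motion:
    - [[0,0,1],[0,0,0]]
    - [[0,0,1],[0,0,0]]
    - [[0,0,1],[0,0,0]]
    - [[0,0,0],[0,0,0]]

```text
time_s: 20.92
eef_pos: [575.9, -104.3, -9.5]
ee_rot: [0.0, 0.991, 0.131, -0.002]
force: [0.4, -0.4, -0.2]
grip_width: 0.518
```

Request:
play_rows:
  motion:
    - [[0,1,1],[0,0,0]]
    - [[0,0,1],[0,0,0]]
    - [[0,0,1],[0,0,0]]
    - [[0,0,0],[0,0,0]]

```text
time_s: 21.25
eef_pos: [576.5, -105.6, -11.3]
ee_rot: [0.0, 0.991, 0.131, -0.002]
force: [-4.7, 0.1, 10.4]
grip_width: 0.518
```

Request:
play_rows:
  motion:
    - [[0,0,-0.8],[0,0,0]]
    - [[0,0,0],[0,0,0]]

```text
time_s: 21.42
eef_pos: [576.5, -105.5, -11.2]
ee_rot: [0.0, 0.991, 0.131, -0.001]
force: [-1.6, 0.5, 5.1]
grip_width: 0.516
```

Request:
play_rows:
  motion:
    - [[0,0,0],[0,0,0]]
    - [[0,0,0],[0,0,0]]
    - [[0,0,0],[0,0,0]]
    - [[0,0,0],[0,0,0]]
    - [[0,0,-5],[0,0,0]]
    - [[0,0,-15],[0,0,0]]
    - [[0,0,-25],[0,0,0]]
    - [[0,0,-30],[0,0,0]]
    - [[0,0,-30],[0,0,0]]
    - [[0,0,-15],[0,0,0]]
    - [[0,0,0],[0,0,0]]
  fingers: 85

```text
time_s: 22.33
eef_pos: [578.4, -105.9, 112.5]
ee_rot: [0.002, 0.991, 0.131, 0.001]
force: [-0.0, -0.9, 1.2]
grip_width: 0.993
```

```bash
python3 st.py 556.5 -381 -13 16.5;
```

```text
t 22.3333 p [ 578.4 -105.9  112.5] yaw 15.0 zax [ 0.003 -0.003 -1.   ] F [-0.  -0.9  1.2] g 0.993 q [-22.  30.  82.  -0.  68. -37.]
tool shift [-92.8 259.6 126.3]
tool turn [ 0.2 -0.1 -1.5] goal zax [ 0.  0. -1.] shift in goal frame [-99.1 257.6 125.5]
```

Request:
play_rows:
  motion:
    - [[0,0,0],[0,0,-1.5]]
    - [[-8,20,0],[0,0,0]]
    - [[-12,32,0],[0,0,0]]
    - [[-12,32,0],[0,0,0]]
    - [[-12,32,0],[0,0,0]]
    - [[-12,32,0],[0,0,0]]
    - [[-12,32,0],[0,0,0]]
    - [[-12,32,0],[0,0,0]]
    - [[-10,25,0],[0,0,0]]
    - [[-6,14,0],[0,0,0]]
    - [[-3,6.5,0],[0,0,0]]
    - [[0,0,0],[0,0,0]]
    - [[0,0,0],[0,0,0]]
    - [[0,0,0],[0,0,0]]

```text
time_s: 23.5
eef_pos: [555.3, -378.9, 108.4]
ee_rot: [-0.0, 0.99, 0.144, -0.002]
force: [0.4, -0.2, -0.4]
grip_width: 0.997
```

```bash
python3 st.py 556.5 -381 -14 16.5; python3 fc.py s 8 576 -105.5; python3 fc.py m 0 556.5 -381
```

```text
t 23.5 p [ 555.3 -378.9  108.4] yaw 16.6 zax [-0.004  0.    -1.   ] F [ 0.4 -0.2 -0.4] g 0.997 q [-44.  41.  64.  -0.  75. -61.]
tool shift [  1.    2.5 122.4]
tool turn [-0.1  0.2  0.1] goal zax [ 0.  0. -1.] shift in goal frame [  0.5   2.3 122.4]
top (array([ 578.5, -105.2]), 1883.8, 2090, (np.float64(96.9), 1898))
scene (array([ 560.5, -106.7]), 1601.9, 1837, (np.float64(55.4), 1590))
top (array([ 548.9, -409.9]), 1414.4, 1848, (np.float64(103.7), 1410))
scene (array([ 553.7, -381.1]), 18.6, 321, (np.float64(105.9), 31))
```

Request:
play_rows:
  motion:
    - [[0.5,2.3,10],[0,0,0]]
    - [[0,0,25],[0,0,0]]
    - [[0,0,25],[0,0,0]]
    - [[0,0,22],[0,0,0]]
    - [[0,0,18],[0,0,0]]
    - [[0,0,12],[0,0,0]]
    - [[0,0,7],[0,0,0]]
    - [[0,0,3.5],[0,0,0]]
    - [[0,0,0],[0,0,0]]
    - [[0,0,0],[0,0,0]]

```text
time_s: 24.53
eef_pos: [556.1, -382.8, -13.0]
ee_rot: [0.001, 0.99, 0.144, -0.001]
force: [-0.3, 0.2, -0.2]
grip_width: 0.995
```

Request:
play_rows:
  motion:
    - [[0,0,0],[0,0,0]]
    - [[0,0,0],[0,0,0]]
    - [[0,0,0],[0,0,0]]
    - [[0,0,0],[0,0,0]]
    - [[0,0,0],[0,0,0]]
    - [[0,0,0],[0,0,0]]
    - [[0,0,0],[0,0,0]]
  fingers: 44
  squeeze: 30

```text
time_s: 25.12
eef_pos: [556.1, -382.7, -13.2]
ee_rot: [0.001, 0.99, 0.144, -0.001]
force: [0.8, 0.1, 6.6]
grip_width: 0.605
```

```bash
python3 st.py 497 13 -6
```

```text
t 25.1167 p [ 556.1 -382.7  -13.2] yaw 16.5 zax [-0.003 -0.001 -1.   ] F [0.8 0.1 6.6] g 0.605 q [-44.  49.  69.  -0.  62. -61.]
tool shift [  55.9 -396.1   -7.6]
```

Request:
play_rows:
  motion:
    - [[0,0,-5],[0,0,0]]
    - [[0,0,-20],[0,0,0]]
    - [[0,0,-30],[0,0,0]]
    - [[1,-8,-25],[0,0,0]]
    - [[3,-22,-10],[0,0,0]]
    - [[5,-34,0],[0,0,0]]
    - [[5,-38,0],[0,0,0]]
    - [[5,-38,0],[0,0,0]]
    - [[5,-38,0],[0,0,0]]
    - [[5,-38,0],[0,0,0]]
    - [[5,-38,0],[0,0,0]]
    - [[5,-38,0],[0,0,0]]
    - [[5,-36,0],[0,0,0]]
    - [[5,-31,0],[0,0,0]]
    - [[4,-20,0],[0,0,0]]
    - [[2.5,-11,0],[0,0,0]]
    - [[0,-4.5,0],[0,0,0]]
    - [[0,0,0],[0,0,0]]
    - [[0,0,0],[0,0,0]]

```text
time_s: 26.7
eef_pos: [497.2, 10.7, 76.0]
ee_rot: [0.0, 0.99, 0.143, -0.002]
force: [-1.5, -0.3, -1.1]
grip_width: 0.61
```

```bash
python3 st.py 497 11.5 -4
```

```text
t 26.7 p [497.2  10.7  76. ] yaw 16.5 zax [-0.004 -0.001 -1.   ] F [-1.5 -0.3 -1.1] g 0.61 q [-12.  23. 100.  -0.  58. -29.]
tool shift [ 0.3 -0.7 80. ]
```

Contact expected near TCP z = −5; drop to about −2 first.

Request:
play_rows:
  motion:
    - [[0,-0.7,10],[0,0,0]]
    - [[0,0,20],[0,0,0]]
    - [[0,0,22],[0,0,0]]
    - [[0,0,12],[0,0,0]]
    - [[0,0,6],[0,0,0]]
    - [[0,0,3],[0,0,0]]
    - [[0,0,2],[0,0,0]]
    - [[0,0,1.5],[0,0,0]]
    - [[0,0,0],[0,0,0]]

```text
time_s: 27.45
eef_pos: [496.9, 12.1, -0.1]
ee_rot: [0.0, 0.99, 0.144, -0.001]
force: [0.1, -0.6, -0.6]
grip_width: 0.611
```

Request:
play_rows:
  motion:
    - [[0,0,1],[0,0,0]]
    - [[0,0,1],[0,0,0]]
    - [[0,0,1],[0,0,0]]
    - [[0,0,1],[0,0,0]]
    - [[0,0,0],[0,0,0]]

```text
time_s: 27.87
eef_pos: [496.5, 12.3, -4.6]
ee_rot: [-0.0, 0.99, 0.144, -0.002]
force: [-0.0, 0.7, -2.1]
grip_width: 0.607
```

```bash
python3 st.py 497 11.5 -4
```

```text
t 27.8667 p [496.5  12.3  -4.6] yaw 16.5 zax [-0.004 -0.    -1.   ] F [-0.   0.7 -2.1] g 0.607 q [-12.  30. 103.  -0.  47. -29.]
tool shift [ 0.3  0.9 -0.6]
```

Request:
play_rows:
  motion:
    - [[0.3,0.9,0.7],[0,0,0]]
    - [[0,0,0.7],[0,0,0]]
    - [[0,0,0.6],[0,0,0]]
    - [[0,0,0],[0,0,0]]

```text
time_s: 28.2
eef_pos: [497.2, 11.5, -5.3]
ee_rot: [0.0, 0.99, 0.144, -0.002]
force: [-4.6, 0.6, 15.0]
grip_width: 0.608
```

Contact; relieve, release, rise.

Request:
play_rows:
  motion:
    - [[0,0,-1],[0,0,0]]
    - [[0,0,0],[0,0,0]]

```text
time_s: 28.37
eef_pos: [497.3, 11.4, -5.2]
ee_rot: [0.0, 0.99, 0.144, -0.001]
force: [1.0, 0.1, 2.3]
grip_width: 0.609
```

Request:
play_rows:
  motion:
    - [[0,0,0],[0,0,0]]
    - [[0,0,0],[0,0,0]]
    - [[0,0,0],[0,0,0]]
    - [[0,0,0],[0,0,0]]
    - [[0,0,-5],[0,0,0]]
    - [[0,0,-15],[0,0,0]]
    - [[0,0,-25],[0,0,0]]
    - [[0,0,-30],[0,0,0]]
    - [[0,0,-30],[0,0,0]]
    - [[0,0,-15],[0,0,0]]
    - [[0,0,0],[0,0,0]]
  fingers: 85

```text
time_s: 29.28
eef_pos: [499.2, 11.3, 118.2]
ee_rot: [0.001, 0.99, 0.144, 0.001]
force: [-0.7, -1.4, 0.4]
grip_width: 0.997
```

```bash
python3 st.py 429.5 -278 -4 13;
```

```text
t 29.2833 p [499.2  11.3 118.2] yaw 16.5 zax [ 0.003 -0.002 -1.   ] F [-0.7 -1.4  0.4] g 0.997 q [-12.  20.  97.  -0.  63. -29.]
tool shift [-149.5  257.1  122.5]
tool turn [ 0.2 -0.1  3.5] goal zax [ 0.  0. -1.] shift in goal frame [-133.   266.1  122.2]
```

Request:
play_rows:
  motion:
    - [[0,0,0],[0,0,3.5]]
    - [[-8,16,0],[0,0,0]]
    - [[-16,32,0],[0,0,0]]
    - [[-17,34,0],[0,0,0]]
    - [[-17,34,0],[0,0,0]]
    - [[-17,34,0],[0,0,0]]
    - [[-17,34,0],[0,0,0]]
    - [[-16,32,0],[0,0,0]]
    - [[-13,26,0],[0,0,0]]
    - [[-8,16,0],[0,0,0]]
    - [[-4,8,0],[0,0,0]]
    - [[0,0,0],[0,0,0]]
    - [[0,0,0],[0,0,0]]
    - [[0,0,0],[0,0,0]]

```text
time_s: 30.45
eef_pos: [428.1, -276.3, 114.7]
ee_rot: [-0.0, 0.993, 0.114, -0.002]
force: [-0.3, 0.0, 0.1]
grip_width: 0.995
```

```bash
python3 st.py 429.5 -278 -4 13; python3 fc.py l 0 429.5 -278
```

```text
t 30.45 p [ 428.1 -276.3  114.7] yaw 13.1 zax [-0.004  0.    -1.   ] F [-0.3  0.   0.1] g 0.995 q [-46.  21.  95.  -0.  64. -59.]
tool shift [  1.4   2.1 118.7]
tool turn [-0.1  0.2  0.1] goal zax [ 0.  0. -1.] shift in goal frame [  1.    2.  118.7]
top (array([ 435., -302.]), 1258.4, 1749, (np.float64(140.7), 1229))
scene (array([ 426.2, -277.6]), 19.8, 404, (np.float64(102.3), 33))
```

Request:
play_rows:
  motion:
    - [[1,2,10],[0,0,0]]
    - [[0,0,25],[0,0,0]]
    - [[0,0,25],[0,0,0]]
    - [[0,0,22],[0,0,0]]
    - [[0,0,18],[0,0,0]]
    - [[0,0,10],[0,0,0]]
    - [[0,0,6],[0,0,0]]
    - [[0,0,4],[0,0,0]]
    - [[0,0,0],[0,0,0]]
    - [[0,0,0],[0,0,0]]

```text
time_s: 31.38
eef_pos: [429.2, -279.6, -4.5]
ee_rot: [0.001, 0.994, 0.113, -0.001]
force: [0.1, -0.5, 0.3]
grip_width: 0.999
```

Request:
play_rows:
  motion:
    - [[0,0,0],[0,0,0]]
    - [[0,0,0],[0,0,0]]
    - [[0,0,0],[0,0,0]]
    - [[0,0,0],[0,0,0]]
    - [[0,0,0],[0,0,0]]
    - [[0,0,0],[0,0,0]]
  fingers: 52
  squeeze: 35

```text
time_s: 31.88
eef_pos: [429.3, -279.7, -4.3]
ee_rot: [0.001, 0.994, 0.113, -0.001]
force: [-0.3, 0.3, 5.7]
grip_width: 0.694
```

```bash
python3 st.py 638.5 22 90
```

```text
t 31.8833 p [ 429.3 -279.7   -4.3] yaw 13.0 zax [-0.002 -0.002 -1.   ] F [-0.3  0.3  5.7] g 0.694 q [-46.  32. 100.  -0.  48. -59.]
tool shift [ 271.6 -246.7  -95.3]
```

Request:
play_rows:
  motion:
    - [[0,0,-5],[0,0,0]]
    - [[0,0,-20],[0,0,0]]
    - [[0,0,-30],[0,0,0]]
    - [[0,0,-30],[0,0,0]]
    - [[8,-7,-15],[0,0,0]]
    - [[18,-16,0],[0,0,0]]
    - [[26,-24,0],[0,0,0]]
    - [[27,-25,0],[0,0,0]]
    - [[27,-25,0],[0,0,0]]
    - [[27,-25,0],[0,0,0]]
    - [[27,-24,0],[0,0,0]]
    - [[27,-24,0],[0,0,0]]
    - [[27,-24,0],[0,0,0]]
    - [[24,-22,0],[0,0,0]]
    - [[17,-15,0],[0,0,0]]
    - [[10,-9,0],[0,0,0]]
    - [[6,-5,0],[0,0,0]]
    - [[0,0,0],[0,0,0]]
    - [[0,0,0],[0,0,0]]

```text
time_s: 33.47
eef_pos: [637.6, 20.0, 93.8]
ee_rot: [0.0, 0.994, 0.113, -0.002]
force: [0.4, 0.5, -1.8]
grip_width: 0.695
```

```bash
python3 st.py 638.5 20.3 5
```

```text
t 33.4667 p [637.6  20.   93.8] yaw 13.0 zax [-0.004 -0.001 -1.   ] F [ 0.4  0.5 -1.8] g 0.695 q [ -9.  38.  72.  -0.  70. -22.]
tool shift [ 1.3 -0.  88.8]
```

Request:
play_rows:
  motion:
    - [[0.7,0,10],[0,0,0]]
    - [[0,0,20],[0,0,0]]
    - [[0,0,22],[0,0,0]]
    - [[0,0,16],[0,0,0]]
    - [[0,0,8],[0,0,0]]
    - [[0,0,4],[0,0,0]]
    - [[0,0,3],[0,0,0]]
    - [[0,0,1.5],[0,0,0]]
    - [[0,0,0],[0,0,0]]
    - [[0,0,0],[0,0,0]]

```text
time_s: 34.3
eef_pos: [638.8, 20.5, 10.3]
ee_rot: [0.0, 0.994, 0.113, -0.001]
force: [-0.2, 0.1, -1.4]
grip_width: 0.697
```

```bash
python3 st.py 638.5 20.3 3.8
```

```text
t 34.3 p [638.8  20.5  10.3] yaw 13.0 zax [-0.002 -0.001 -1.   ] F [-0.2  0.1 -1.4] g 0.697 q [ -9.  43.  76.  -0.  61. -22.]
tool shift [-0.3  0.1  6.5]
```

Request:
play_rows:
  motion:
    - [[0,0,2],[0,0,0]]
    - [[0,0,1.5],[0,0,0]]
    - [[0,0,1],[0,0,0]]
    - [[0,0,1],[0,0,0]]
    - [[0,0,1],[0,0,0]]
    - [[0,0,0.8],[0,0,0]]
    - [[0,0,0],[0,0,0]]

```text
time_s: 34.88
eef_pos: [638.5, 20.6, 3.7]
ee_rot: [0.0, 0.994, 0.114, -0.002]
force: [-4.9, 0.4, 10.1]
grip_width: 0.698
```

Request:
play_rows:
  motion:
    - [[0,0,-0.8],[0,0,0]]
    - [[0,0,0],[0,0,0]]

```text
time_s: 35.05
eef_pos: [638.6, 20.6, 3.8]
ee_rot: [0.0, 0.994, 0.113, -0.001]
force: [-2.5, 0.2, 6.3]
grip_width: 0.701
```

Request:
play_rows:
  motion:
    - [[0,0,0],[0,0,0]]
    - [[0,0,0],[0,0,0]]
    - [[0,0,0],[0,0,0]]
    - [[0,0,0],[0,0,0]]
    - [[0,0,-5],[0,0,0]]
    - [[0,0,-15],[0,0,0]]
    - [[0,0,-25],[0,0,0]]
    - [[0,0,-30],[0,0,0]]
    - [[0,0,-30],[0,0,0]]
    - [[0,0,-25],[0,0,0]]
    - [[-20,0,-10],[0,0,0]]
    - [[-30,0,0],[0,0,0]]
    - [[-35,0,0],[0,0,0]]
    - [[-35,0,0],[0,0,0]]
    - [[-35,0,0],[0,0,0]]
    - [[-35,0,0],[0,0,0]]
    - [[-35,0,0],[0,0,0]]
    - [[-35,0,0],[0,0,0]]
    - [[-20,0,0],[0,0,0]]
    - [[0,0,0],[0,0,0]]
  fingers: 85

```text
time_s: 36.72
eef_pos: [363.5, -42.6, 144.4]
ee_rot: [0.0, 0.994, 0.113, -0.002]
force: [0.7, -0.5, -0.0]
grip_width: 0.994
```

Request:
play_rows:
  motion:
    - [[0,-35,0],[0,0,0]]
    - [[0,-35,0],[0,0,0]]
    - [[0,-35,0],[0,0,0]]
    - [[0,-35,0],[0,0,0]]
    - [[0,-35,0],[0,0,0]]
    - [[0,-35,0],[0,0,0]]
    - [[0,-35,0],[0,0,0]]
    - [[0,0,0],[0,0,0]]
    - [[0,0,0],[0,0,0]]

```text
time_s: 37.47
eef_pos: [310.7, 197.7, 144.3]
ee_rot: [0.0, 0.993, 0.116, -0.001]
force: [0.1, -0.6, 0.1]
grip_width: 0.997
```

```bash
python3 st.py; python3 - <<'E'
from meas import *
M=dict(s=(576.2,-105.5,36),m=(496.8,13,43),l=(638.5,22.2,52));out=[]
for c,u,v,w,h in(('top',262,130,120,115),('scene',245,170,120,100)):
    im=snap(c);f=3.3 if c=='top' else 3.3
    a=cv2.resize(im[v:v+h,u:u+w],None,fx=f,fy=f,interpolation=2)
    for k,(x,y,r) in M.items():
        for rr,zz,col in((r,8,(255,0,0)),(CUP[k][2][0],CUP[k][2][1]+8,(0,160,0)),(CUP[k][0][0],8,(0,0,255))):
            q=(w2px(c,circ(x,y,rr,zz))-[u-.5,v-.5])*f;cv2.polylines(a,[q.round().astype(int)],True,col,1)
    out.append(cv2.copyMakeBorder(a,0,max(0,380-a.shape[0]),0,0,0))
cv2.imwrite('pics/end.png',np.hstack(out))
E
```

```text
t 37.4667 p [310.7 197.7 144.3] yaw 13.3 zax [-0.003 -0.    -1.   ] F [ 0.1 -0.6  0.1] g 0.997 q [ 14.   2. 115.   0.  64.   1.]
```

View pics/end.png

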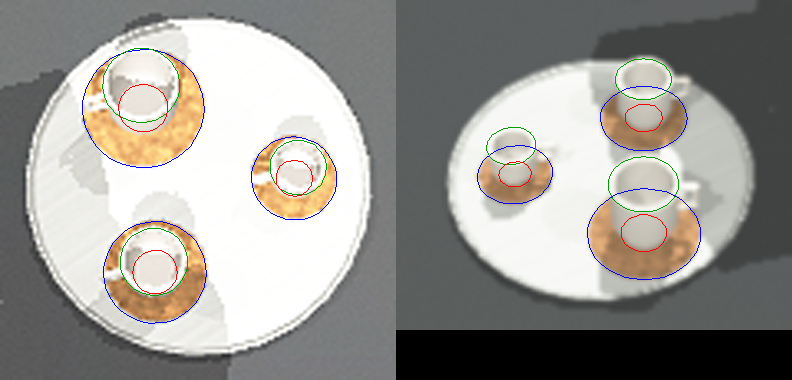

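```bash
python3 -c "
from rig import ctrl
for c in('scene',):
    ctrl.capture(c)
    for n in('milk_jug','thermo_jug','coaster'): print(n,[(round(d['p'],2),d['position'][0]*640,d['position'][1]*400) for d in ctrl.spot_in(c,n)][:1])
print(ctrl.finish_job())"
```

```text
milk_jug [(0.59, 279.68, 227.4)]
thermo_jug [(0.7, 474.81600000000003, 226.2)]
coaster [(0.68, 418.11199999999997, 185.20000000000002)]
the job is handed in; nothing more can be done
None
```

The job is handed in at about 38 s of robot time; it reported no verdict.

- **Cups:** each white cup stands on the mat of its own size. Each was lowered until it touched the mat, at about 10–15 N, then released. In the final pictures from both cameras the cups matched their expected outlines to within about 3 mm. That was judged by eye, because the automatic fit could not separate the white cups from the pale tray.
- **Coaster:** it lies flat and square on the slope against the ledge. The ledge contact showed as about 10 N of force, and a picture taken after release looked right.
- **Jugs:** I never reached for either one, and no contact showed. In the last check, the detector's best match for the milk jug landed on the small cup instead, so that check does not confirm the milk jug. It did find the thermo jug within about 6 pixels of its first reading. I did not compare jug positions in the final pictures beyond that.
- **Disagreement with the spec:** the fingertips sat about 29 mm behind the reported TCP at a 62 mm opening. Because of this, my first two closings on the coaster went over its top, the second pressing lightly (14 N). I measured the offset by contact and used it for every later move.
- **Holder position:** the two cameras disagreed by about 7 mm on it, so I found the ledge by touch.

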